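# Close the swing clamp on a steel plaque

## Task

Clamp the flat steel plaque in its fixture: push the swing strap round with a finger until it is fully home over the plaque, and only then push the cam lever all the way down so that the rubber foot presses on the plaque. Do not lift or shift the plaque, and leave the other things on the bench where they are.

Things in the scene. Friction and masses are not known exactly. Their poses are not given: they have to be found in the camera images.
- fixture: clamping fixture: aluminium base plate 270 (x) x 210 (y) x 16 mm lying fixed on the table, origin at the centre of its underside. Two rails carry the plaque; six pins (12 mm thick, tops 40 mm above the table) surround it. The clamp's vertical post stands on the plate at x = +80 mm, y = 0
- post (a point): point on the vertical axis of the clamp's post, 16 mm above the table (fixed); the strap swings about this axis
- swing (a joint): angle of the clamp strap about the post (rad): 0 = fully over the plaque against its stop (the strap then runs from the post towards -x of the fixture), growing as it is swung away, anticlockwise seen from above, so that at 1.57 it points to -y of the fixture. Range 0 to 1.7. It stays where it is left; friction 0.12 N m
- strap_end (a point): middle of the strap's free end face, 160 mm from the post axis. The strap is a steel bar 26 mm wide and 20 mm tall, this point at mid height; its underside is about 53 mm above the table while the lever is up and 44 mm when clamped. The strap carries a 24 mm round rubber foot under it, 115 mm from the post axis, and the lever above the post
- lever (a joint): angle of the cam lever above horizontal (rad): 0 = fully down (clamped, against its stop), about 1 = up; range 0 to 1.3. It turns with the strap and leans towards the strap's free end, coming down above the strap. It stays where it is left; friction 0.25 N m plus about 0.1 N m from the clamping. Pushing it down lowers the strap by 8 mm per rad
- lever_hinge (a point): centre of the lever's horizontal hinge pin, on the post axis 94 mm above the table, between two upright cheeks (40 mm over both, tops 112 mm above the table)
- lever_ball (a point): centre of the 24 mm black ball at the lever's end, 90 mm from the hinge pin; the lever is a straight round steel bar 14 mm thick from the hinge to the ball
- blank: the plaque: loose flat steel plate 130 x 100 x 6 mm with three cut-outs, lying between the pins, origin at the centre of its underside, 30 mm above the table; its top is 36 mm above the table. The pins leave it about 1.5 mm of play
- foot: round rubber foot under the strap, 24 mm across, origin at the middle of its lower face; sprung 4 N per mm, it presses on the plaque when the clamp is closed
- nut: hexagonal steel nut, 30 mm wide, 16 mm high, lying on the fixture's plate
- punch: upright steel punch 70 mm high, 12 to 16 mm thick, standing on the fixture's plate; origin at its foot
- hammer: hammer lying on the table left of the fixture
- brush: flat brush with a wooden handle, lying on the table right of the fixture
- tape: tape measure case 70 x 45 x 34 mm on the table
- can: spray can, 66 mm diameter, 150 mm high
- ornament: finished ornament on a stand: round foot 90 mm, about 155 mm high
- offcut: flat ring offcut 80 mm across, 5 mm thick
There are look-alikes about, which are no part of the job. Leave any orange or pink look-alike of the blank alone.

How it is judged:
By the outcome, as a careful person would: the job done as asked, in the order asked, and still so for the second after the job is handed in, with the robot touching nothing.
It also fails if it takes over 54 s, if anything falls off the work surface, if the arm or the gripper's body presses on something with over 40 N, if the wrist force passes 120 N, or if a joint passes its speed limit or range.

## Robot

A 6-joint arm with a two-finger parallel gripper is mounted at the origin on the work surface. World frame = base frame: x ahead of the robot, y to its left, z up, the work surface at z = 0. Lengths are in m, angles in rad, forces in N, time in s.
With the tool pointing down it reaches from about 0.275 to 0.85 m from the base axis. Payload 19 kg.
Tool frame: the origin (TCP) lies between the finger pads; the fingertips stand 11 mm ahead of it and the grasp point (between the pads) lies 8 mm behind it; z points along the fingers, y is the line along which they close (so a half turn about z gives the same grasp; the last joint's range is limited). The gripper opens to 85 mm and grips with 20 to 120 N. Pads are 22 mm wide; open, the fingers measure 114 mm over their backs; the gripper's body (76 mm by 85 mm) begins 54 mm behind the grasp point. The pads swing forward as they close: fully open they stand 13 mm farther back than shut.
Start: joints at [1.123, 0.15, 1.437, -0, 1.554, -0.134], TCP at [0.177, 0.547, 0.242] pointing down, gripper open.
Joint ranges: [-2.8, 2.8], [-0.68, 2.1], [0.12, 2.68], [-1.39, 4.53], [0.16, 2.79], [-2.81, 2.81]. Speed limits (rad/s): [1.89, 1.89, 2.22, 3.01, 3.01, 3.01].

## Interface

Orientations are given as a rotation vector (axis times angle).
In Python, from station import robot gives the robot as it stands. The module is installed in compiled form; this text tells all that it offers. Calls block until the motion is done:
- robot.goto(position, orientation): joint-space move of the TCP to a pose.
- robot.movel(position, feed=0.15, ori=None, until_force=None): straight line of the TCP; ori=None keeps the orientation; feed is the mean speed in m/s. With until_force (N) it stops when the force on the tool has changed by that much, and returns True; else False.
- robot.set_joints(angles): joint-space move.
- robot.move_gripper(opening): finger opening in m; the grip force is fixed at half the most; returns when the fingers have stopped.
- robot.pause(seconds).
- robot.ik(position, orientation): joint angles nearest the present ones, or None.
- robot.read_camera(name): name is "side" or "top" or "wrist"; returns a dict with "image" (400x640x3 uint8, red, green, blue), "range_z" (400x640 float32, m along the optical axis (not along the pixel's ray), 0 where there is no reading), "K" (3x3 intrinsics, pixels), "R" (3x3) and "t" (3): a world point X has camera coordinates R X + t. Camera axes: x right, y down, z forward; pixel columns grow to the right and rows downward; lengths in m; the calibration is good to about 2 mm. The wrist camera is an equidistant fisheye: a pixel r from the principal point sees the ray r / f radians off the axis. A picture is of the moment at which its call begins.
A pose or a line that the arm cannot do raises robot.IKError and nothing moves.
- robot.close_job(): hands the job in; it is judged then, once.
Readings, each from a call of its own:
- robot.get_time_s(): time.
- robot.get_joints(): joint angles.
- robot.get_joint_vel(): joint speeds.
- robot.get_tau(): joint torques, N m.
- robot.get_position(): TCP position.
- robot.get_eef_rot(): TCP orientation.
- robot.get_contact_force(): force on the tool from outside, world axes, zero at the start.
- robot.get_wrist_torque(): the same for the moment, N m.
- robot.get_grip_width(): finger opening in m.
- robot.get_grasp_force(): force on a finger pad.
Only numpy, scipy, OpenCV 4.12 (cv2) and the standard library are available. Lean on these libraries where they do the work, as an engineer would, in place of code of your own. Each camera call takes 0.05 s, during which the arm holds its last target. There are 200 camera calls.

## Working session

There is one attempt and no reset: what is moved stays moved. The work goes in short steps, each a Python script; the robot and the scene stay as the last script left them, time stands still between calls to the robot, and variables do not carry over. Pictures are saved under pics/ and viewed, at most 10 in all, crops included, and the job is handed in when it is done.

```bash
mkdir -p pics; cat > h.py <<'E'
import numpy as np, cv2
from station import robot
def shot(n):
    c=robot.read_camera(n); np.savez('%s.npz'%n,**c); return c
def pt(c,u,v):  # depth deprojection (pinhole)
    K=c['K'];z=float(np.median([d for d in c['range_z'][v-1:v+2,u-1:u+2].ravel() if d>0]))
    return c['R'].T@(np.array([(u-K[0,2])/K[0,0]*z,(v-K[1,2])/K[1,1]*z,z])-c['t'])
def cloud(c):
    K=c['K'];v,u=np.mgrid[:400,:640];z=c['range_z']
    P=np.stack([(u-K[0,2])/K[0,0]*z,(v-K[1,2])/K[1,1]*z,z],-1)-c['t']
    return P@c['R']
E
python3 - <<'E'
from h import *
for n in('top','side'):
    c=shot(n); cv2.imwrite(f'pics/{n}1.png',c['image'][:,:,::-1]); print(n,c['K'].tolist(),(-c['R'].T@c['t']).round(3))
E
```

```text
top [[507.27831610818254, 0.0, 317.7066900126222], [0.0, 507.27831610818254, 201.79771654698118], [0.0, 0.0, 1.0]] [0.359 0.023 1.715]
side [[366.78113099354306, 0.0, 319.5748030312076], [0.0, 366.78113099354306, 204.6986426308403], [0.0, 0.0, 1.0]] [-0.032 -0.598  0.772]
```

View pics/top1.png

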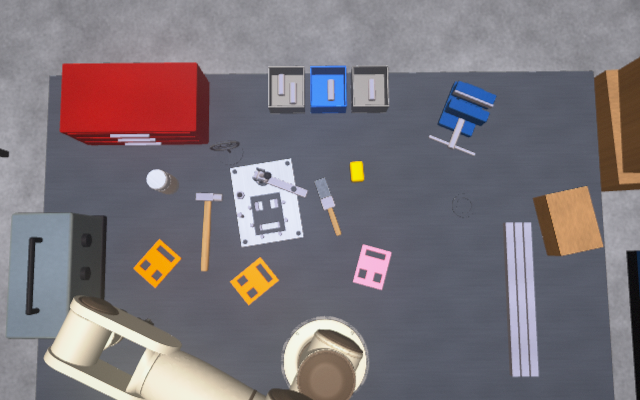

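View pics/side1.png

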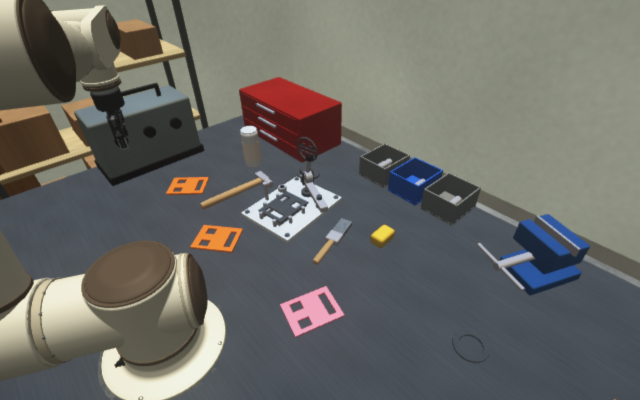

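The top view shows the fixture at px (231–302, 160–247). Its post is near (262,177), and the strap is swung out to about (305,192). The dark blank in the fixture at (268,213) is the one meant, because the orange and pink look-alikes lie outside the fixture. I'll confirm this with an enlarged crop and measure the plate.

```bash
python3 - <<'E'
from h import *
c=dict(np.load('top.npz')); im=c['image']
cv2.imwrite('pics/crop1.png',cv2.resize(im[145:255,215:345],None,fx=5.4,fy=5.4,interpolation=cv2.INTER_CUBIC)[:,:,::-1])
P=cloud(c)
m=((im.min(2)>150)&(P[...,2]>.005)&(P[...,2]<.03)).astype(np.uint8); m[:,:215]=0;m[:,345:]=0;m[:145]=0;m[260:]=0
n,l,s,_=cv2.connectedComponentsWithStats(m); k=1+s[1:,4].argmax()
Q=P[l==k]; print(Q[:,2].mean()); r=cv2.minAreaRect((Q[:,:2]*1000).astype(np.float32)); print(r,cv2.boxPoints(r))
for nm,c in (('top',c),('side',dict(np.load('side.npz')))):
    P=cloud(c); A=P.reshape(-1,3); 
    a=A[(np.hypot(A[:,0]-.5,A[:,1]-.2)<.3)]
    a=a[(a[:,2]>.045)&(a[:,2]<.2)&(a[:,0]>.3)&(a[:,0]<.66)&(a[:,1]<.33)&(a[:,1]>0)]
    print(nm,len(a)); np.save('a_%s.npy'%nm,a)
E
```

```text
0.015424094834616741
((527.6708374023438, 190.94760131835938), (271.54876708984375, 210.8878631591797), 8.60986328125) [[377.641    274.87708 ]
 [409.21207   66.365776]
 [677.7007   107.01813 ]
 [646.12964  315.52942 ]]
top 577
side 618
```

View pics/crop1.png

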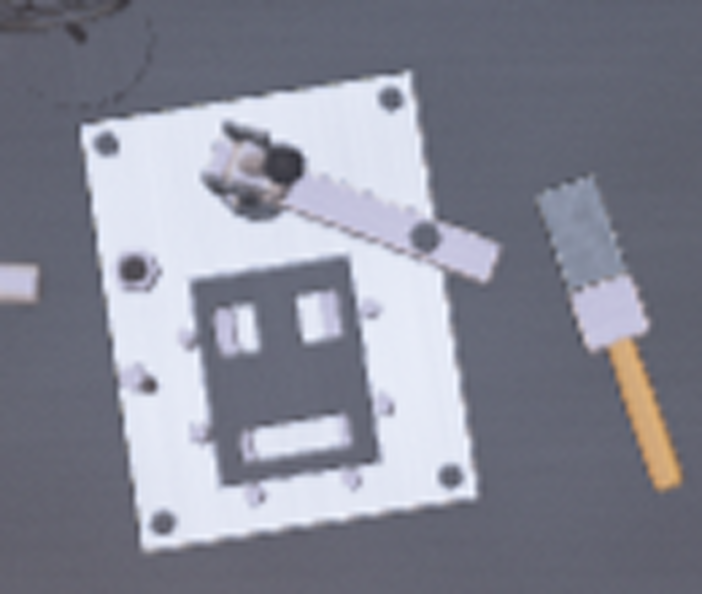

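The crop confirms the dark steel blank between the pins. The strap runs from the post at crop (240,180) to its end at (490,262), with the black ball at (285,163). The nut (138,270) and punch (143,382) are on the far +y side. The plate measures 271×211 mm, which matches. Next I'll measure the strap angle and the ball.

```bash
cat >> h.py <<'E'
YAW=np.radians(8.61); C=np.array([.5277,.1909])
ex=np.array([np.cos(YAW),np.sin(YAW)]); POST=C+.08*ex
def sdir(th): a=YAW+np.pi+th; return np.array([np.cos(a),np.sin(a)])
def ray(c,u,v,z):
    d=c['R'].T@np.array([(u-c['K'][0,2])/c['K'][0,0],(v-c['K'][1,2])/c['K'][1,1],1]);o=-c['R'].T@c['t']
    return o+d*(z-o[2])/d[2]
def swing(a): # strap top points -> angle via centreline
    d=a[:,:2]-POST; k=(a[:,2]>.062)&(a[:,2]<.082)&(np.hypot(*d.T)>.07)&(np.hypot(*d.T)<.19)
    b=a[k]; box=cv2.minAreaRect((b[:,:2]*1000).astype(np.float32)); m=d[k].mean(0)
    return len(b),b[:,2].mean(),(np.arctan2(m[1],m[0])-YAW-np.pi)%(2*np.pi),np.hypot(*d[k].T).max(),box
E
python3 - <<'E'
from h import *
print('post',POST)
for n in('top','side'): print(n,swing(np.load(f'a_{n}.npy')))
c=dict(np.load('top.npz'))
for z in (.15,.17,.18):
    p=ray(c,267.8,175.2,z)[:2]-POST; print(z,np.hypot(*p),(np.arctan2(p[1],p[0])-YAW-np.pi)%(2*np.pi))
a=np.load('a_top.npy'); d=a[:,:2]-POST; b=a[(np.hypot(*d.T)<.09)]; i=b[:,2].argsort()[-8:]; print(b[i].round(3))
print('end ray',np.hypot(*(ray(c,215+495/5.4,145+262/5.4,.073)[:2]-POST)))
print(robot.get_eef_rot(),robot.get_time_s())
E
```

```text
post [0.60679842 0.20287663]
top (207, np.float64(0.07270359409062103), np.float64(1.0278412396037346), np.float64(0.15979407521490638), ((543.9058837890625, 169.8379364013672), (72.82232666015625, 236.18832397460938), 16.974361419677734))
side (182, np.float64(0.07171436869848939), np.float64(0.8873635064025507), np.float64(0.16147957061341445), ((539.8382568359375, 169.49075317382812), (69.0578842163086, 234.4102020263672), 16.61886215209961))
0.15 0.03263402862279607 1.137197494111188
0.17 0.03538531283606423 1.0694798323508863
0.18 0.036814913153200665 1.0394846145435688
[[0.589 0.173 0.191]
 [0.589 0.167 0.191]
 [0.589 0.176 0.193]
 [0.595 0.173 0.193]
 [0.595 0.176 0.194]
 [0.598 0.167 0.195]
 [0.601 0.173 0.196]
 [0.591 0.17  0.196]]
end ray 0.16168481061826023
[-4.90798774e-01 -3.10267733e+00  1.59863150e-03] 0.1
```

```bash
cat >> h.py <<'E'
from scipy.spatial.transform import Rotation as Ro
def ori(y2):  # tool down, tool y along y2
    y=np.array([*y2,0]); z=np.array([0,0,-1.]); return Ro.from_matrix(np.c_[np.cross(y,z),y,z]).as_rotvec()
def behind(th,gap=0,r=.143,z=.062,h=.024):  # TCP on the pushing side of the strap
    d=sdir(th); t=np.array([-d[1],d[0]]); p=POST+r*d+(h+gap)*t; return np.array([*p,z]),d
E
python3 - <<'E'
from h import *
c=dict(np.load('top.npz'))
p=ray(c,215+495/5.4,145+262/5.4,.073)[:2]-POST; th=(np.arctan2(p[1],p[0])-YAW-np.pi)%(2*np.pi)
q=ray(c,215+427/5.4,145+236/5.4,.073)[:2]-POST; print('th',th,(np.arctan2(q[1],q[0])-YAW-np.pi)%(2*np.pi),np.hypot(*q))
for s in(1,-1):
    print(s,[np.round(robot.ik(behind(t)[0],ori(s*sdir(t))),2) if robot.ik(behind(t)[0],ori(s*sdir(t))) is not None else None for t in(th,0)])
E
```

```text
th 1.048103856508341 1.0496034559176728 0.11767129407059383
1 [array([-0.03,  0.29,  1.65, -0.  ,  1.2 ,  1.92]), None]
-1 [array([-0.03,  0.29,  1.65, -0.  ,  1.2 , -1.23]), array([ 0.17,  0.12,  1.85, -0.  ,  1.17,  0.02])]
```

```bash
python3 - <<'E'
from h import *
robot.move_gripper(0.0)
p,d=behind(1.05,.02); o=ori(-d)
robot.goto([p[0],p[1],.30],o); robot.movel([p[0],p[1],.12],.25)
print('down',robot.movel(p,.12,until_force=6),robot.get_position(),robot.get_time_s())
for t in np.linspace(1.05,.1,8):
    p,d=behind(t); hit=robot.movel(p,.08,ori=ori(-d),until_force=15)
    print(round(t,2),hit,np.round(robot.get_contact_force(),1))
    if hit: break
c=shot('top'); cv2.imwrite('pics/crop2.png',cv2.resize(c['image'][145:255,215:345],None,fx=5.4,fy=5.4)[:,:,::-1]); print(robot.get_time_s())
E
```

```text
down False [0.59651466 0.05362673 0.06290008] 4.6833
1.05 False [ 0.2 -0.9 -0.3]
0.91 False [-0.2 -0.7  0.3]
0.78 False [-0.   0.2  0.2]
0.64 False [ 1.2 -0.2  0.1]
0.51 False [ 1.2  0.2 -0.3]
0.37 False [-0.3 -0.8 -0.8]
0.24 False [ 0.5 -0.7  0.4]
0.1 False [ 1.3 -0.1  0.8]
7.875
```

```bash
python3 - <<'E'
from h import *
f0=np.array(robot.get_contact_force())
for t in (.05,.0,-.05,-.1):
    p,d=behind(t); hit=robot.movel(p,.03,ori=ori(-d) if t>-.01 else None,until_force=8)
    print(t,hit,np.round(robot.get_contact_force()-f0,1))
    if hit: break
q=robot.get_position(); rel=np.array(q[:2])-POST; print('pos in fixture',rel@ex,rel@np.array([-ex[1],ex[0]]))
p,d=behind(0,.02); robot.movel([p[0],p[1],.062],.1); robot.movel([p[0],p[1],.3],.25)
robot.goto([.45,-.1,.3],robot.get_eef_rot())
c=shot('top'); cv2.imwrite('pics/crop3.png',cv2.resize(c['image'][145:255,215:345],None,fx=5.4,fy=5.4)[:,:,::-1]); print(robot.get_time_s())
E
```

```text
0.05 False [0.6 0.4 0.2]
0.0 False [ 0.3 -0.1  0.6]
-0.05 True [ 1.3 -9.3  3.4]
pos in fixture -0.1431018157322164 -0.02301885997348504
11.3333
```

View pics/crop3.png

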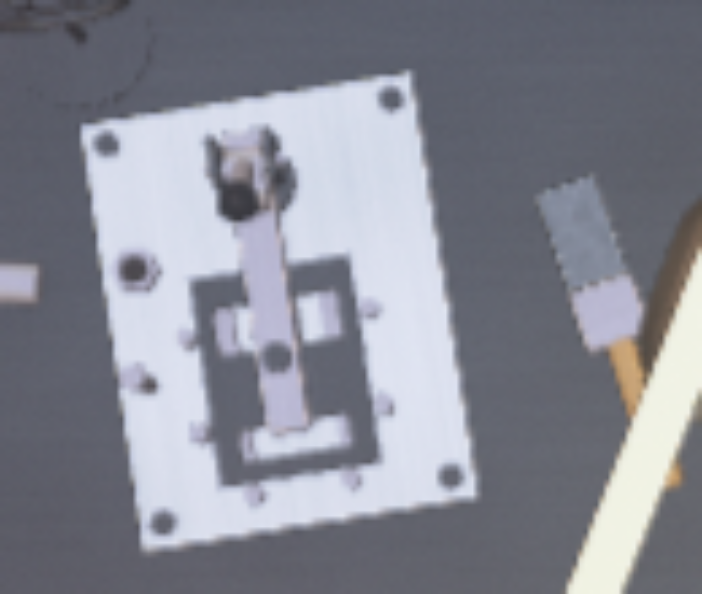

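The strap now runs straight down the fixture, from the post at crop (240,165) to its end at (290,430). The foot mark at (277,357) is over the plaque, and the finger stopped against the strap's stop within 1 mm of the predicted place. The ball is up at (238,200), so I'll push the lever down next.

```bash
python3 - <<'E'
from h import *
d=sdir(0); o=ori(-d)
def tip(ph,dz=0): r=.09*np.cos(ph)+.004; return np.array([*(POST+r*d),.094+.09*np.sin(ph)+.012+.011+dz])
p=tip(1.2,.08); robot.goto(p,o)
robot.movel(tip(1.2,.006),.15,until_force=8)
for ph in np.arange(1.1,-.01,-.11):
    hit=robot.movel(tip(ph),.06,until_force=25); print(round(ph,2),hit,np.round(robot.get_contact_force(),1))
    if hit: break
f0=np.array(robot.get_contact_force())
if not hit: print(robot.movel(tip(0,-.008),.02,until_force=20))
print(robot.get_position(),np.round(robot.get_contact_force(),1))
robot.movel(tip(0,.15),.2); robot.goto([.45,-.1,.3],o)
c=shot('top'); s=shot('side')
a=cv2.resize(c['image'][145:255,215:345],None,fx=4,fy=4); b=cv2.resize(s['image'][130:240,235:345],None,fx=4,fy=4)[:, :280*2]
cv2.imwrite('pics/top4.png',a[:,:,::-1]); cv2.imwrite('pics/side4.png',b[:,:,::-1]); print(robot.get_time_s())
P=cloud(c).reshape(-1,3); rel=P[:,:2]-POST; u=rel@d; w=rel@np.array([-d[1],d[0]])
k=(abs(w)<.012)&(P[:,2]>.03)
for lo in np.arange(-.02,.17,.01): q=P[k&(u>lo)&(u<lo+.01),2]; print(round(lo,2),q.max().round(4) if len(q) else None,end='; ')
E
```

```text
1.1 False [-6.2 -2.3  7.8]
0.99 False [-10.6  -3.5  14.1]
0.88 False [-17.   -4.9  20. ]
0.77 False [-25.   -7.2  25.4]
0.66 False [-35.3  -8.7  30.3]
0.55 False [-44.9 -11.3  31.4]
0.44 False [-52.8 -11.7  28.5]
0.33 False [-57.7 -12.7  24.6]
0.22 False [-59.2 -11.8  17.7]
0.11 True [0.5 0.1 0.2]
[0.50781348 0.18795506 0.1241274 ] [0.5 0.1 0.2]
18.4583
-0.02 0.1037; -0.01 0.1116; 0.0 0.1099; 0.01 0.1093; 0.02 0.1088; 0.03 0.1091; 0.04 0.1114; 0.05 0.1109; 0.06 0.11; 0.07 0.1098; 0.08 0.1156; 0.09 0.1179; 0.1 0.1082; 0.11 0.0821; 0.12 0.0759; 0.13 0.0693; 0.14 0.0695; 0.15 0.0728; 0.16 None;
```

View pics/top4.png

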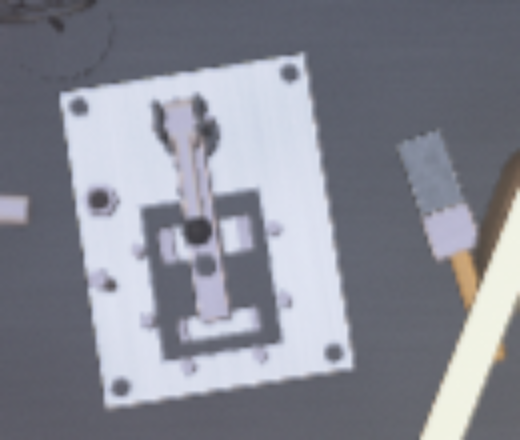

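View pics/side4.png

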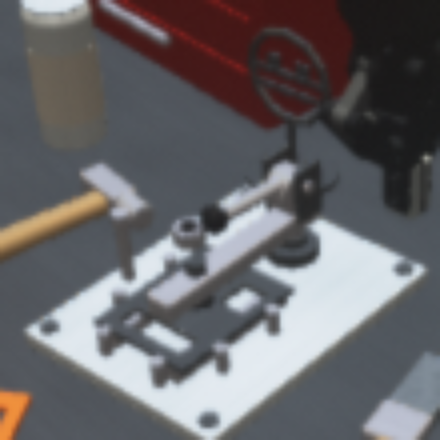

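The strap is still home, but the lever stopped just short of down. The ball is at top (197,231) and its top is at 118 mm instead of 106, because the finger slipped off it. I'll finish with a straight downward push on the ball.

```bash
python3 - <<'E'
from h import *
d=sdir(0); o=ori(-d); xy=POST+.090*d
robot.goto([*xy,.22],o); robot.movel([*xy,.136],.15,until_force=6)
print(robot.movel([*xy,.108],.02,until_force=25),robot.get_position(),np.round(robot.get_contact_force(),1))
robot.movel([*xy,.25],.2); robot.goto([.45,-.1,.3],o)
c0=dict(np.load('top.npz')); c=shot('top'); s=shot('side')
def prof(c):
    P=cloud(c).reshape(-1,3); rel=P[:,:2]-POST; u=rel@d; w=rel@np.array([-d[1],d[0]]); k=(abs(w)<.01)
    return [(round(lo,2),np.sort(P[k&(u>lo)&(u<lo+.01),2])[-3:].round(4).tolist()) for lo in (.04,.05,.06,.08,.09,.13,.14)]
print(prof(c0));print(prof(c),robot.get_time_s())
a=cv2.resize(c['image'][145:255,215:315],None,fx=4,fy=4); b=cv2.resize(s['image'][130:240,245:345],None,fx=4,fy=4)
cv2.imwrite('pics/both5.png',np.hstack([a,b])[:,:,::-1])
E
```

```text
True [0.51776636 0.18945671 0.11618988] [-5.5 -1.9 14.7]
[(0.04, [0.1068, 0.1077, 0.1114]), (0.05, [0.1065, 0.1087, 0.1109]), (0.06, [0.1096, 0.1099, 0.11]), (0.08, [0.1149, 0.1151, 0.1156]), (0.09, [0.1123, 0.1147, 0.1179]), (0.13, [0.0666, 0.0668, 0.0693]), (0.14, [0.0676, 0.0682, 0.0695])]
[(0.04, [0.1037, 0.1052, 0.1067]), (0.05, [0.101, 0.1027, 0.106]), (0.06, [0.1032, 0.1041, 0.105]), (0.08, [0.1079, 0.1085, 0.1092]), (0.09, [0.1082, 0.1088, 0.1147]), (0.13, [0.0672, 0.0689, 0.0736]), (0.14, [0.0676, 0.0676, 0.069])] 23.4083
```

View pics/both5.png

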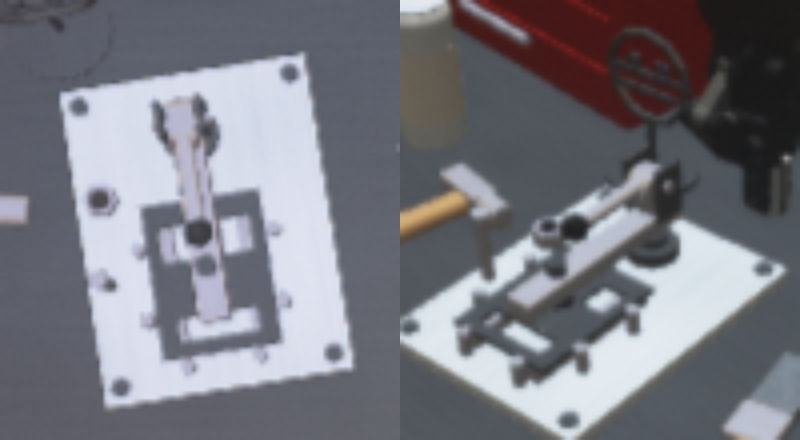

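The ball at left-hand (198,232) looks down, and the strap is over the plaque. I'll press once more to confirm that the lever is against its stop.

```bash
python3 - <<'E'
from h import *
d=sdir(0); o=ori(-d); xy=POST+.086*d
robot.goto([*xy,.20],o); robot.movel([*xy,.125],.15,until_force=6)
for z in np.arange(.121,.107,-.001):
    h=robot.movel([*xy,z],.01,until_force=30); f=robot.get_contact_force(); print(round(z,3),robot.get_position()[2].round(4),np.round(f,1))
    if h or f[2]>35: break
robot.movel([*xy,.25],.2); robot.goto([.45,-.1,.3],o); robot.pause(.5); c=shot('top')
P=cloud(c).reshape(-1,3); rel=P[:,:2]-POST; u=rel@d; w=rel@np.array([-d[1],d[0]])
print(np.sort(P[(abs(w)<.012)&(u>.075)&(u<.105),2])[-6:], np.median(P[(abs(w)<.006)&(u>.03)&(u<.07),2]),robot.get_time_s())
E
```

```text
0.121 0.121 [ 0.   0.1 -0.2]
0.12 0.12 [-1.1 -0.4  0.1]
0.119 0.1189 [-0.2 -0.2  0.3]
0.118 0.1179 [ 0.1 -0.7  0.1]
0.117 0.117 [-0.1 -0.5 -0.4]
0.116 0.1165 [-0.7  0.7  7.2]
0.115 0.1161 [-3.9 -0.  14.8]
0.114 0.1158 [-8.3 -2.5 24.3]
0.113 0.1155 [-10.9  -2.5  32.2]
0.112 0.1152 [-14.2  -4.2  41.6]
[0.10652799 0.10685603 0.10705463 0.10795808 0.11044572 0.11053756] 0.09893366545883317 30.6083
```

```bash
python3 -c "
from h import *
print(robot.close_job())"
```

```text
the job is handed in; nothing more can be done
None
```

The strap was pushed fully home over the plaque, then the cam lever was pressed down to its stop (after one slip off the ball, with about 60 N on the tool), and the job was handed in at about 31 s of the 54 s allowed; the images show the plaque, nut and punch where they were.

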